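# Find the full balm jar by its weight and hold it up to the camera

### The job

Of the two closed white jars one is full of set balm and the other is still empty: lift each in turn to feel which is the heavier, and only then stand the empty one on the table midway between the mortar and the open white carton, where it will be filled next. Set the jars down, never drop or tip them, and do not shift the other things. Finish while holding the full jar in the gripper for the audience, upright and still, its middle level with the camera's lens and about 15 cm straight in front of it; do not put it down again.

Things in the scene. Friction and masses are not known exactly. Their poses are not given: they have to be found in the camera images.
- jar_a: one of two closed balm jars that look exactly alike: plain white opaque plastic, straight-sided, 52 mm across and 78 mm tall including its ribbed screw lid (the top 20 mm), upright on the table. Origin: centre of its underside, z up along its axis. Either this one or the other may be the full one, and either may stand in either place; the full jar weighs 0.19 to 0.26 kg, the empty one 0.05 to 0.07 kg.
- jar_b: one of two closed balm jars that look exactly alike: plain white opaque plastic, straight-sided, 52 mm across and 78 mm tall including its ribbed screw lid (the top 20 mm), upright on the table. Origin: centre of its underside, z up along its axis. Either this one or the other may be the full one, and either may stand in either place; the full jar weighs 0.19 to 0.26 kg, the empty one 0.05 to 0.07 kg.
- mortar: white porcelain mortar, a bowl on a foot, 100 mm across the rim and 65 mm high, 0.6 kg, with its pestle fixed leaning in it and standing out over the rim on the side away from the carton (to 100 mm high). Origin: centre of its underside, z up; its x axis points towards the carton's centre.
- carton: empty white paper carton for one jar, upright, 60 x 60 mm and 84 mm high, open at the top, its tuck flap folded up and outwards from one side (to about 130 mm high). Light (40 g). Origin: centre of its underside, z up. It stands 230 to 250 mm from the mortar, centre to centre, so a jar midway has about 35 mm or more free on each side.
- camera: grey video camera, 92 mm wide, on a weighted round aluminium desk stand 116 mm across; loose, 0.8 kg, top 189 mm above the table. It stands at the far side and looks roughly back at the robot. Origin: centre of the stand's underside, z up; the lens looks level along the camera's minus x axis.
- lens (a point): centre of the camera lens's front glass, 22 mm in front of the stand's axis and 170 mm above the table; its axes are the camera's: the lens looks along its minus x, z is up.
- oil_bottle: small brown glass bottle with black cap, 44 mm across, 105 mm tall; leave alone. Origin: centre of its underside.
- beaker: clear glass beaker, 68 mm across the rim, 88 mm tall; leave alone. Origin: centre of its underside.
- table: the large table under black film; its top is the work surface, height 0.
Not all that is in view belongs to the job. Leave any blue look-alike of the carton alone.

How it is judged:
By the outcome, as a careful person would: the job done as asked, in the order asked, and still so for the second after the job is handed in, while the arm keeps its last pose, push and grip.
It also fails if it takes over 72 s, if anything falls off the work surface, if the arm or the gripper's body presses on something with over 40 N, if the wrist force passes 120 N, or if a joint passes its speed limit or range.

### The arm

A 7-joint arm with a two-finger parallel gripper is mounted at the origin on the work surface. World frame = base frame: x ahead of the robot, y to its left, z up, the work surface at z = 0. Lengths are in m, angles in rad, forces in N, time in s.
With the tool pointing down it reaches from about 0.425 to 0.875 m from the base axis. Payload 4.7 kg.
Tool frame: the origin (TCP) lies at the very end of the fingers, on their centre line; the grasp point (between the pads) lies 19 mm behind it; x points along the fingers, y is the direction in which the jaws open and shut, and the axes are right-handed (so a half turn about x gives the same grasp; the last joint's range is limited). The gripper opens to 87 mm and grips with 3 to 60 N. Pads are 19 mm wide; open, the fingers measure 117 mm over their backs; the gripper's body (75 mm by 190 mm) begins 51 mm behind the grasp point.
Start: joints at [-1.187, 0.321, -0.07, 1.45, 0.023, 1.371, -0.057], TCP at [0.235, 0.606, 0.223] pointing down, gripper open.
Joint ranges: [-2.86, 2.86], [-0.3, 2.09], [-1.38, 1.24], [0.06, 2.45], [-1.56, 4.7], [0.09, 2.05], [-2.69, 2.69]. Speed limits (rad/s): [2.57, 2.57, 3.14, 3.14, 3.14, 3.14, 3.14].

### API

Orientations are given as a rotation vector (axis times angle).
In Python, from bench import ctrl gives the robot as it stands.
- The arm moves only by the tool step_arm, never from a script. Its argument "increments" is one flat list of numbers, 6 for each row, row after row: the shift along the tool's x, y, z in cm, then the turn, a rotation vector about the tool's x, y, z in rad. In form: [tx, ty, tz, ax, ay, az, tx, ty, tz, ax, ay, az, ...]. A call has 1 to 12 rows; each row shifts and turns the commanded pose from where the row before left it, along the tool's axes as they then stand; what a row does not reach is not made up. A row lasts 1/8 s, in which the tool goes at most 62.5 mm and 10.7 degrees, less where a joint would pass 70% of its speed; a pose out of reach is approached as far as the arm can. A call with a gripper value outside its range is refused whole. "fingers" is the opening in per cent of the stroke, from 0 (shut) to 100 (fully open), set as the call begins (left out, the last holds). The fingers move at their own pace and stop on an object; "force" is the grip in N (left out, the last holds). Time passes only in rows, so rows that do not move let the fingers close. It gives the time, the measured TCP pose, the force and the opening at its end, in the units of the state.
- ctrl.get_state(): the state, without advancing time (a new reading comes with each control period).
- ctrl.get_image(name): name is "scene" or "top" or "wrist"; returns the picture (400x640x3 uint8, red, green, blue); there is no depth.
- ctrl.camera_params(name): a dict with "vertical_fov" (degrees; the focal length in pixels is half the picture's height over the tangent of half this angle, whatever the lens; pixels are square), "cx", "cy" (the principal point, pixels), "k1" (the pictures are not rectified: a ray, as slopes to the right and down, at radius r is drawn at 1 + k1 r^2 times it, then the intrinsics apply), "R" (3x3) and "t" (3): a world point X has camera coordinates R X + t. Camera axes: x right, y down, z forward; pixel columns grow to the right and rows downward; lengths in m; the calibration is good to about 2 mm. A picture is of the moment at which its call begins: read the wrist's pose just before it. camera_params takes no time and is no camera call; for the wrist camera it gives the pose at the moment of the call.
- ctrl.close_job(): hands the job in, once; it reports no verdict.
Trained networks look in the newest picture that a camera, given by its name, has taken for a name from the list of things; names that differ only in an ending like _2 or _b are one class to them, and where a whole thing is asked for, a point or a joint stands for the part that bears it (a point fixed in the world has none). Each returns a list of dicts, best first, with "score" (0 to 1); they miss things now and then, are a little off and sometimes report something else, mostly with a low value. They report only what shows in the picture. A call takes as long as a camera call. They do not tell look-alikes from the thing itself.
- ctrl.search_frame(camera, name): "xyz" ([x, y, z] in m, in the coordinates of the camera as it stood for that picture, good to about 4 mm: the middle of the surface that is visible of it).
- ctrl.silhouettes(camera, name): "pixels" (400x640 bool, what is visible of it).
- ctrl.spot_point(camera, name): "xyz" ([x, y, z] in m, in the coordinates of the camera as it stood for that picture, good to about 4 mm: a listed point, or the origin of a listed thing).
The state is a dict: "time": time; "joint_positions": joint angles; "qd": joint speeds; "joint_torque": joint torques, N m; "position": TCP position; "tool_rot": TCP orientation; "ft_force": force on the tool from outside, world axes, zero at the start; "torque": the same for the moment, N m; "grip_width": opening from 0.0 (shut) to 1.0 (fully open).
Only numpy, scipy, OpenCV 4.12 (cv2) and the standard library are available. Lean on these libraries where they do the work, as an engineer would, in place of code of your own. Each camera call takes 0.05 s, during which the arm holds its last target.

## Working session

There is one attempt and no reset: what is moved stays moved. The work goes in short steps, Python scripts to look and compute and a tool call to move; the robot and the scene stay as the last step left them, time stands still between calls to the robot, and variables do not carry over. Pictures are saved under pics/ and viewed, and the job is handed in when it is done.

Besides the shell and the picture viewer there is one more tool, called after "Request:" in YAML: its name, and indented under it one key for each argument. step_arm: Moves the arm, as the interface text tells. Its arguments: {"type":"object","properties":{"increments":{"type":"array","items":{"type":"number"}},"fingers":{"type":"number"},"force":{"type":"number"}},"required":["increments"]}

```bash
mkdir -p pics; ls
python3 - <<'E'
from bench import ctrl
import cv2,numpy as np
s=ctrl.get_state();print(s)
for n in("scene","top"):
    im=ctrl.get_image(n);cv2.imwrite(f"pics/{n}0.png",im[:,:,::-1])
    p=ctrl.camera_params(n);R=np.array(p["R"]);t=np.array(p["t"])
    print(n,p["vertical_fov"],p["k1"],-R.T@t)
    for k in("jar_a","mortar","carton","camera","oil_bottle","beaker"):
        for d in ctrl.spot_point(n,k)[:4]:
            x=np.array(d["xyz"]);w=R.T@(x-t)
            f=200/np.tan(np.radians(p["vertical_fov"]/2));
            sl=x[:2]/x[2];sl=sl*(1+p["k1"]*(sl@sl))
            print(k,round(d["score"],2),w.round(4),(f*sl+[p["cx"],p["cy"]]).round(0))
    for d in ctrl.spot_point(n,"lens")[:2]: print("lens",d["score"],(R.T@(np.array(d["xyz"])-t)).round(4))
E
```

```text
pics
{'time': 0.0, 'joint_positions': array([-1.18692341,  0.32178011, -0.07006869,  1.45165903,  0.02257159,
        1.37076121, -0.05684969]), 'qd': array([ 0.00021523, -0.00159011,  0.00061771, -0.00147584, -0.00039377,
        0.00016332,  0.00027668]), 'joint_torque': array([ 1.97830145e-04, -4.91286027e+01, -4.03871695e-01, -3.12522769e+01,
       -6.39528804e-02,  4.35662933e-02,  1.62494939e-04]), 'position': array([0.23476533, 0.60555117, 0.22149722]), 'tool_rot': array([ 0.28866097,  1.55152513, -0.29150552]), 'ft_force': array([1.46966153, 0.17163472, 0.03772763]), 'torque': array([-0.02058843, -0.00040843,  0.04222099]), 'grip_width': 1.0006798315419303}
scene 48.02428056740058 -0.126664953420098 [ 1.32826517 -0.25544279  1.06239871]
jar_a 0.96 [ 0.5483 -0.0992 -0.0016] [290. 229.]
jar_a 0.64 [ 0.4885 -0.3216 -0.001 ] [212. 235.]
jar_a 0.27 [ 7.762e-01 -6.320e-02 -7.000e-04] [328. 290.]
mortar 0.92 [ 0.5405  0.1161 -0.0012] [356. 207.]
carton 0.9 [ 6.597e-01  3.288e-01 -3.000e-04] [437. 216.]
carton 0.77 [ 0.4879  0.3727 -0.0017] [423. 174.]
carton 0.61 [ 0.747   0.2199 -
[... 238 characters left out ...]
38. 216.]
beaker 0.9 [ 0.6462 -0.3375 -0.003 ] [218. 281.]
lens 0.89 [ 0.7531 -0.066   0.1693]
top 52.924248892976244 -0.05907926963426686 [ 0.41841381 -0.01565867  1.00066876]
jar_a 0.81 [ 0.5481 -0.0993  0.0024] [357. 235.]
jar_a 0.74 [ 0.3952 -0.0006 -0.0021] [317. 297.]
jar_a 0.58 [ 0.4932 -0.3226  0.0009] [447. 259.]
mortar 0.97 [0.5455 0.1259 0.0012] [268. 235.]
carton 0.9 [0.6643 0.3334 0.0023] [190. 187.]
carton 0.82 [ 0.4919  0.3746 -0.002 ] [169. 254.]
carton 0.55 [ 0.7454  0.2185 -0.0023] [236. 158.]
oil_bottle 0.63 [ 7.346e-01 -2.154e-01 -7.000e-04] [402. 165.]
beaker 0.6 [ 0.6525 -0.3357 -0.0021] [449. 197.]
lens 0.95 [ 0.7514 -0.0635  0.1722]
lens 0.61 [ 0.6505 -0.3356  0.0007]
```

View pics/scene0.png

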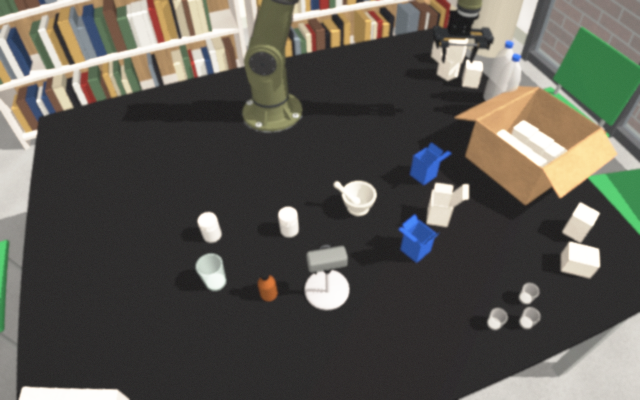

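View pics/top0.png

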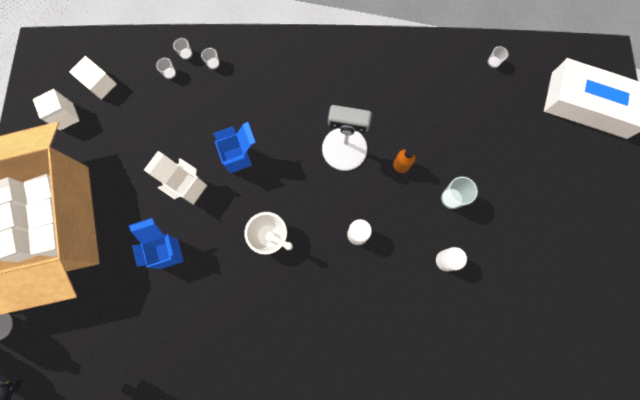

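```bash
cat > h.py <<'E'
from bench import ctrl
import cv2,numpy as np
from scipy.spatial.transform import Rotation as Ro
def proj(p,X):
    R=np.array(p["R"]);t=np.array(p["t"]);c=np.atleast_2d(X)@R.T+t
    s=c[:,:2]/c[:,2:];s=s*(1+p["k1"]*(s**2).sum(1,keepdims=True))
    f=200/np.tan(np.radians(p["vertical_fov"]/2));return f*s+[p["cx"],p["cy"]]
def back(p,uv,z):
    R=np.array(p["R"]);t=np.array(p["t"]);f=200/np.tan(np.radians(p["vertical_fov"]/2))
    d=(np.atleast_2d(uv)-[p["cx"],p["cy"]])/f;s=d.copy()
    for _ in range(20): s=d/(1+p["k1"]*(s**2).sum(1,keepdims=True))
    r=np.c_[s,np.ones(len(s))]@R;C=-R.T@t
    return C+r*((z-C[2])/r[:,2])[:,None]
def W(p,x): return np.array(p["R"]).T@(np.array(x)-np.array(p["t"]))
def st():
    s=ctrl.get_state();M=Ro.from_rotvec(s["tool_rot"]).as_matrix()
    print("t",round(s["time"],2),"pos",s["position"].round(4),"x",M[:,0].round(3),"y",M[:,1].round(3),"z",M[:,2].round(3),"F",s["ft_force"].round(2),"w",round(float(s["grip_width"]),3));return s,M
def move(target,psi_y):
    "print tool-frame shift (cm) & turn to reach TCP target with x down, y axis along angle psi"
    s,M=st();y=np.array([np.cos(psi_y),np.sin(psi_y),0]);x=np.array([0,0,-1.])
    N=np.c_[x,y,np.cross(x,y)]
    print("shift cm",(M.T@(np.array(target)-s["position"])*100).round(2),"turn",Ro.from_matrix(M.T@N).as_rotvec().round(4),"joints",s["joint_positions"].round(2))
E
python3 - <<'E'
from h import *
st()
p=ctrl.camera_params("wrist");R=np.array(p["R"]);print("wrist cam pos",-R.T@p["t"],"axis",R[2],"right",R[0],p["vertical_fov"])
a=cv2.imread("pics/top0.png");b=cv2.imread("pics/scene0.png")
c1=cv2.resize(a[90:280,130:490],None,fx=2.2,fy=2.2,interpolation=3);cv2.imwrite("pics/c1.png",c1)
E
```

```text
t 0.8 pos [0.235  0.6061 0.2226] x [ 0.  0. -1.] y [0.361 0.932 0.   ] z [ 0.932 -0.361  0.   ] F [-0.69 -0.46  0.87] w 0.999
wrist cam pos [0.16665567 0.63366845 0.38493723] axis [ 0.25373631 -0.09712905 -0.96238445] right [3.60181036e-01 9.32882073e-01 8.11589830e-04] 65.69917799268273
```

View pics/c1.png

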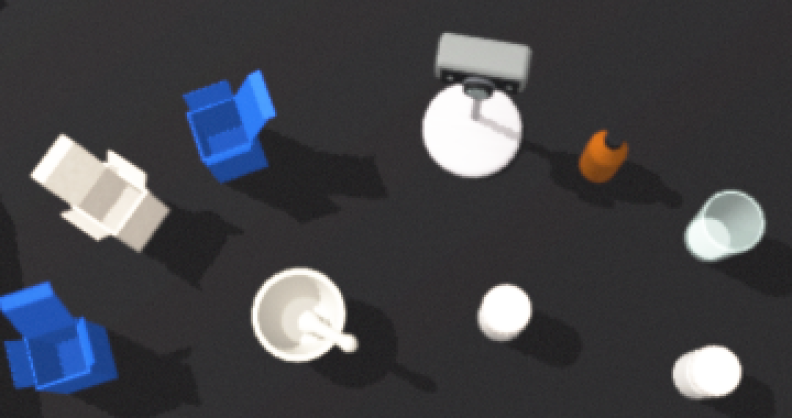

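Run:
```python
from h import *
p=ctrl.camera_params("top")
f=lambda l:np.array(l)/2.2+[130,90]-.25
print("mortar rim",back(p,f([[299,314]]),.063))
print("jar tops",back(p,f([[506,310],[715,370]]),.077))
print("camera edges",back(p,f([[438,66],[527,82],[441,34],[531,46]]),.17))
print("carton edge pts",back(p,f([[108,161],[145,188],[89,180],[138,248],[168,209]]),.084))
print("stand",back(p,f([[472,129]]),.01))
```

```text
mortar rim [[0.54280933 0.12177545 0.063     ]]
jar tops [[ 0.54946821 -0.09839092  0.077     ]
 [ 0.49016967 -0.3170876   0.077     ]]
camera edges [[ 0.78203943 -0.02176696  0.17      ]
 [ 0.7665474  -0.11106544  0.17      ]
 [ 0.81689269 -0.02427246  0.17      ]
 [ 0.8054843  -0.11537744  0.17      ]]
carton edge pts [[0.7039942  0.33667418 0.084     ]
 [0.67399893 0.29295682 0.084     ]
 [0.68212091 0.35574987 0.084     ]
 [0.6074255  0.2950114  0.084     ]
 [0.650938   0.26584407 0.084     ]]
stand [[ 0.77324198 -0.06424202  0.01      ]]
```

Request:
step_arm:
  increments: [-1,-1,5.6,0.095,0,0,-1,-1,5.6,0.095,0,0,-1,-1,5.6,0.095,0,0,-1,-1,5.6,0.095,0,0,-1,-1,5.6,0.095,0,0,-1,-1,5.6,0.095,0,0,-1,-1,5.6,0.095,0,0,-1,-1,5.6,0.095,0,0,-1,-1,5.6,0.095,0,0,-1,-1,5.6,0.095,0,0,0,0,0,0,0,0,0,0,0,0,0,0]

```text
time: 2.3
position: [0.5427, 0.1536, 0.3226]
tool_rot: [1.023, 1.319, -1.021]
ft_force: [-0.2, 0.3, -1.2]
grip_width: 1.004
```

```bash
cat > look.py <<'E'
from h import *
import sys
st();p=ctrl.camera_params("wrist");im=ctrl.get_image("wrist");cv2.imwrite(f"pics/{sys.argv[1]}.png",im[:,:,::-1])
np.save("pics/wp.npy",p,allow_pickle=True)
for k in sys.argv[2:]:
    for d in ctrl.spot_point("wrist",k)[:3]:
        w=W(p,d["xyz"]);print(k,round(d["score"],2),w.round(4),proj(p,w).round(0)[0])
E
python3 look.py w1 mortar carton jar_a lens camera
```

```text
t 2.3 pos [0.5427 0.1536 0.3226] x [-0.     0.001 -1.   ] y [0.968 0.249 0.   ] z [ 0.249 -0.968 -0.001] F [-0.18  0.33 -1.16] w 1.004
mortar 0.95 [0.5404 0.122  0.0017] [314. 175.]
carton 0.89 [ 6.590e-01  3.329e-01 -2.000e-04] [428.  58.]
carton 0.72 [7.452e-01 2.174e-01 2.000e-04] [455. 149.]
jar_a 0.91 [ 0.5486 -0.095  -0.002 ] [289. 291.]
lens 0.97 [ 0.756  -0.0579  0.1695] [440. 377.]
camera 0.92 [ 7.793e-01 -6.400e-02 -2.000e-04] [417. 304.]
```

View pics/w1.png

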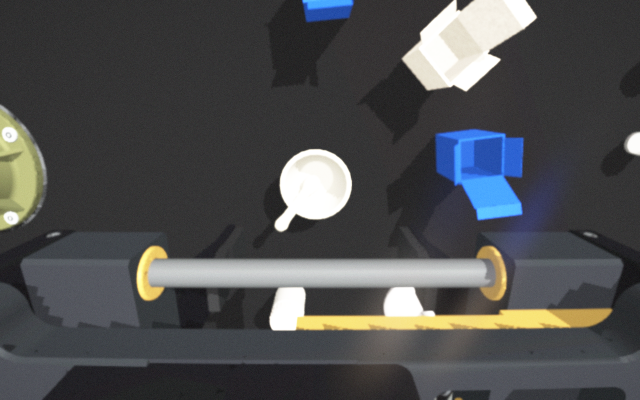

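Run:
```python
from h import *
p=np.load("pics/wp.npy",allow_pickle=True).item()
print(back(p,[[316,184]],.064))
for c in [(.66,.332)]:
  for yaw in np.radians([60.6,55,65]):
    ax=np.array([[np.cos(yaw),np.sin(yaw)],[-np.sin(yaw),np.cos(yaw)]])
    q=[np.r_[np.array(c)+.03*(a*ax[0]+b*ax[1]),z] for z in(0,.084) for a,b in((-1,-1),(-1,1),(1,1),(1,-1))]
    print(np.degrees(yaw),proj(p,q).round(0).tolist())
im=cv2.imread("pics/w1.png")[0:230,270:540];cv2.imwrite("pics/c2.png",cv2.resize(im,None,fx=2.6,fy=2.6,interpolation=3))
move([.549,-.098,.12],np.radians(-10))
```

```text
[[0.54408868 0.12382781 0.064     ]]
60.599999999999994 [[427.0, 89.0], [400.0, 59.0], [431.0, 27.0], [458.0, 58.0], [449.0, 85.0], [417.0, 49.0], [455.0, 9.0], [487.0, 48.0]]
55.0 [[424.0, 89.0], [400.0, 56.0], [434.0, 27.0], [457.0, 61.0], [446.0, 85.0], [417.0, 45.0], [459.0, 9.0], [487.0, 52.0]]
65.0 [[429.0, 89.0], [400.0, 61.0], [429.0, 27.0], [458.0, 56.0], [452.0, 85.0], [417.0, 52.0], [452.0, 9.0], [487.0, 45.0]]
t 2.6 pos [0.5425 0.1541 0.3222] x [-0.001 -0.    -1.   ] y [ 0.968  0.251 -0.001] z [ 0.251 -0.968  0.   ] F [-0.68 -0.29  0.15] w 1.002
shift cm [20.22 -5.68 24.56] turn [4.278e-01 2.000e-04 6.000e-04] joints [-0.65  0.11  0.36  1.52 -0.04  1.52 -0.04]
```

View pics/c2.png

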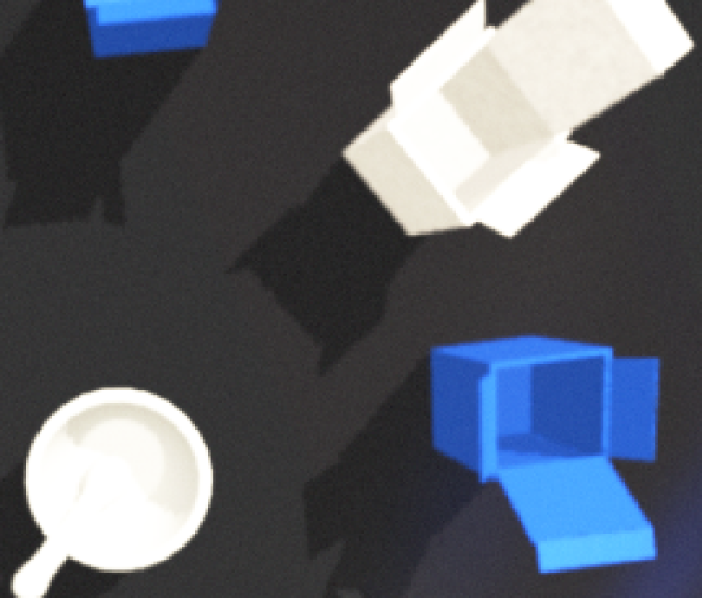

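Request:
step_arm:
  increments: [1,-1.14,4.91,0,0,0,1,-1.14,4.91,0,0,0,1,-1.14,4.91,0,0,0,1,-1.14,4.91,0,0,0,1,-1.14,4.91,0,0,0,3.8,0,0,0.107,0,0,3.8,0,0,0.107,0,0,3.8,0,0,0.107,0,0,3.8,0,0,0.107,0,0,0,0,0,0,0,0]

```text
time: 3.85
position: [0.5463, -0.0982, 0.1178]
tool_rot: [1.333, 1.126, -1.342]
ft_force: [-0.1, 0.7, -0.0]
grip_width: 0.993
```

```bash
python3 look.py w2 jar_a; python3 -c "
from h import *
move([.549,-.098,.025],np.radians(-10))"
```

```text
t 3.85 pos [ 0.5463 -0.0982  0.1178] x [-0.007 -0.    -1.   ] y [ 0.985 -0.174 -0.006] z [-0.174 -0.985  0.001] F [-0.12  0.67 -0.01] w 0.993
jar_a 0.81 [ 0.5467 -0.0971 -0.0018] [321. 188.]
t 3.95 pos [ 0.5493 -0.0989  0.1215] x [ 0.001 -0.    -1.   ] y [ 0.985 -0.174  0.001] z [-0.174 -0.985  0.   ] F [0.55 0.21 1.17] w 1.0
shift cm [ 9.65 -0.05 -0.08] turn [ 0.0001  0.0001 -0.0008] joints [-0.39  0.22  0.59  1.83 -0.13  1.13  0.07]
```

View pics/w2.png

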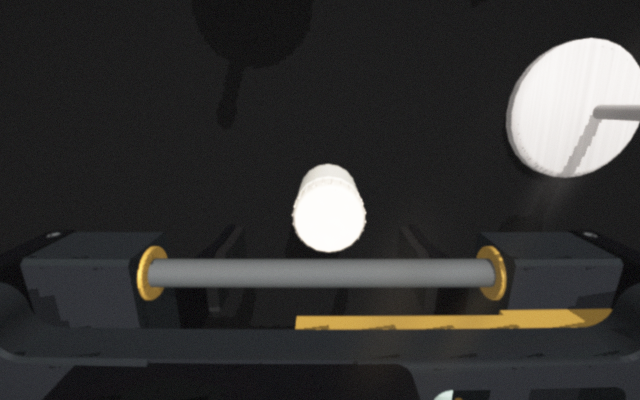

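Request:
step_arm:
  increments: [2.4,0,0,0,0,0,2.4,0,0,0,0,0,2.4,0,0,0,0,0,2.4,0,0,0,0,0,0,0,0,0,0,0,0,0,0,0,0,0]

```text
time: 4.7
position: [0.5504, -0.0992, 0.0266]
tool_rot: [1.34, 1.118, -1.335]
ft_force: [0.1, -0.2, 0.8]
grip_width: 1.001
```

Request:
step_arm:
  increments: [0,0,0,0,0,0,0,0,0,0,0,0,0,0,0,0,0,0,0,0,0,0,0,0,0,0,0,0,0,0,0,0,0,0,0,0]
  fingers: 30
  force: 15

```text
time: 5.45
position: [0.5491, -0.0992, 0.0248]
tool_rot: [1.339, 1.12, -1.338]
ft_force: [0.7, -0.6, 0.8]
grip_width: 0.608
```

Request:
step_arm:
  increments: [-1,0,0,0,0,0,-2,0,0,0,0,0,-2,0,0,0,0,0,-2,0,0,0,0,0,-1,0,0,0,0,0,0,0,0,0,0,0,0,0,0,0,0,0,0,0,0,0,0,0]

```text
time: 6.45
position: [0.548, -0.099, 0.1037]
tool_rot: [1.337, 1.121, -1.34]
ft_force: [-0.1, -0.5, -3.0]
grip_width: 0.605
```

```bash
cat > feel.py <<'E'
from h import *
import sys
F=[];Q=[]
for i in range(int(sys.argv[2])):
    im=ctrl.get_image("wrist");s=ctrl.get_state();F.append(s["ft_force"]);Q.append(np.r_[s["torque"],s["joint_torque"]])
F=np.array(F);cv2.imwrite(f"pics/{sys.argv[1]}.png",im[:,:,::-1])
print("F mean",F.mean(0).round(3),"sd",F.std(0).round(2),"se",(F.std(0)/len(F)**.5).round(2));print(np.mean(Q,0).round(3))
st()
E
python3 feel.py w3 20
```

```text
F mean [-0.013  0.115 -2.242] sd [0.51 0.56 0.39] se [0.11 0.13 0.09]
[-9.2000e-02  6.0000e-02 -6.0000e-03 -1.0000e-03 -3.6726e+01  4.3340e+00
 -2.9178e+01 -5.1000e-02  4.6000e-02  0.0000e+00]
t 7.45 pos [ 0.5487 -0.0991  0.1046] x [ 0.  0. -1.] y [ 0.984 -0.176  0.   ] z [-0.176 -0.984 -0.   ] F [ 0.12  0.68 -2.44] w 0.61
```

View pics/w3.png

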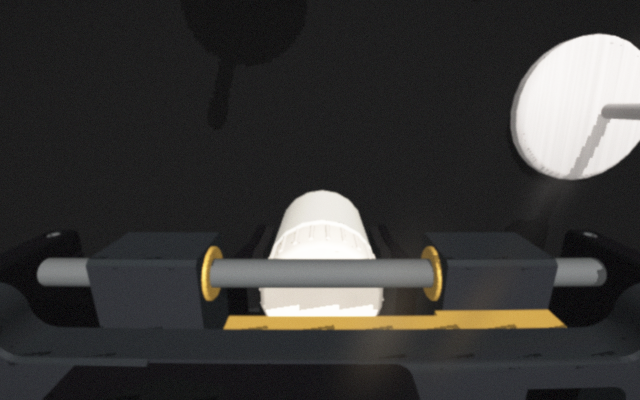

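Request:
step_arm:
  increments: [2,0,0,0,0,0,2,0,0,0,0,0,2,0,0,0,0,0,1,0,0,0,0,0,0.4,0,0,0,0,0,0.3,0,0,0,0,0,0.2,0,0,0,0,0,0.1,0,0,0,0,0,0,0,0,0,0,0,0,0,0,0,0,0]

```text
time: 8.7
position: [0.5489, -0.0991, 0.0248]
tool_rot: [1.339, 1.12, -1.338]
ft_force: [0.5, -0.2, -1.7]
grip_width: 0.61
```

Request:
step_arm:
  increments: [0,0,0,0,0,0,0,0,0,0,0,0,0,0,0,0,0,0,0,0,0,0,0,0]
  fingers: 100

```text
time: 9.2
position: [0.5487, -0.0991, 0.0246]
tool_rot: [1.339, 1.12, -1.338]
ft_force: [0.6, 1.0, 0.2]
grip_width: 0.959
```

Request:
step_arm:
  increments: [-2,0,0,0,0,0,-4,0,0,0,0,0,-5,0,0,0,0,0,0,0,0,0,0,0,0,0,0,0,0,0,0,0,0,0,0,0]

```text
time: 9.95
position: [0.5478, -0.0989, 0.1336]
tool_rot: [1.337, 1.122, -1.34]
ft_force: [0.6, -0.2, -0.0]
grip_width: 1.0
```

```bash
python3 look.py w4 jar_a; python3 -c "
from h import *
move([.491,-.319,.14],np.radians(-33))"
```

```text
t 9.95 pos [ 0.5478 -0.0989  0.1336] x [-0.002  0.    -1.   ] y [ 0.984 -0.176 -0.002] z [-0.176 -0.984  0.   ] F [ 0.59 -0.15 -0.  ] w 1.0
jar_a 0.92 [ 0.5482 -0.1012 -0.0008] [322. 188.]
t 10.05 pos [ 0.5479 -0.099   0.1335] x [-0.002 -0.    -1.   ] y [ 0.984 -0.176 -0.002] z [-0.176 -0.984  0.   ] F [0.23 0.33 1.03] w 1.001
shift cm [-0.63 -1.73 22.66] turn [0.399  0.0009 0.0019] joints [-0.4   0.21  0.6   1.82 -0.12  1.16  0.06]
```

View pics/w4.png

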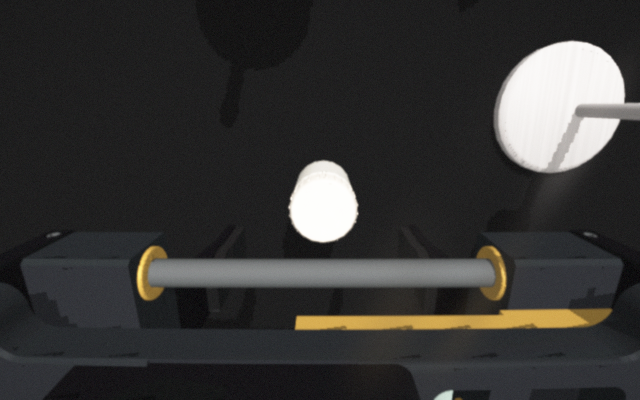

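Request:
step_arm:
  increments: [-0.3,-0.35,4.53,0,0,0,-0.3,-0.35,4.53,0,0,0,0,-0.35,4.53,0,0,0,0,-0.35,4.53,0,0,0,0,-0.35,4.54,0,0,0,0,0,0,0.133,0,0,0,0,0,0.133,0,0,0,0,0,0.133,0,0,0,0,0,0,0,0,0,0,0,0,0,0]

```text
time: 11.3
position: [0.4914, -0.3189, 0.1401]
tool_rot: [1.618, 0.881, -1.619]
ft_force: [0.2, 0.1, -0.0]
grip_width: 1.0
```

```bash
python3 look.py w5 jar_a; python3 -c "
from h import *
move([.491,-.319,.025],np.radians(-33))"
```

```text
t 11.3 pos [ 0.4914 -0.3189  0.1401] x [-0.001  0.    -1.   ] y [ 0.84  -0.543 -0.001] z [-0.543 -0.84   0.   ] F [ 0.16  0.11 -0.01] w 1.0
jar_a 0.57 [ 0.4888 -0.3162 -0.0027] [317. 183.]
t 11.4 pos [ 0.4914 -0.319   0.1404] x [-0.  0. -1.] y [ 0.839 -0.543 -0.   ] z [-0.543 -0.839 -0.   ] F [ 0.69 -0.42  0.05] w 0.998
shift cm [11.54 -0.03  0.03] turn [ 0.0014 -0.      0.0003] joints [-0.13  0.3   0.79  1.74 -0.23  1.19  0.14]
```

View pics/w5.png

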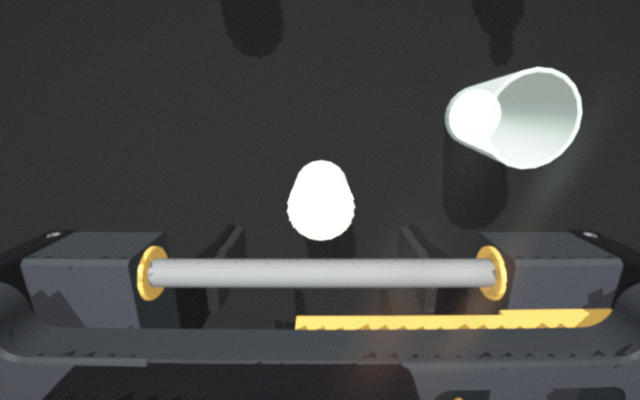

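Request:
step_arm:
  increments: [4,0,0,0,0,0,3,0,0,0,0,0,2.4,0,0,0,0,0,1.5,0,0,0,0,0,0.6,0,0,0,0,0,0,0,0,0,0,0]

```text
time: 12.15
position: [0.4917, -0.3192, 0.0258]
tool_rot: [1.619, 0.879, -1.619]
ft_force: [1.1, -0.4, -0.0]
grip_width: 1.001
```

Request:
step_arm:
  increments: [0,0,0,0,0,0,0,0,0,0,0,0,0,0,0,0,0,0,0,0,0,0,0,0,0,0,0,0,0,0,0,0,0,0,0,0]
  fingers: 30
  force: 12

```text
time: 12.9
position: [0.4916, -0.3191, 0.0257]
tool_rot: [1.62, 0.879, -1.619]
ft_force: [-1.1, 0.8, 2.0]
grip_width: 0.612
```

Request:
step_arm:
  increments: [-1,0,0,0,0,0,-2,0,0,0,0,0,-2,0,0,0,0,0,-2,0,0,0,0,0,-1,0,0,0,0,0,0,0,0,0,0,0,0,0,0,0,0,0,0,0,0,0,0,0]

```text
time: 13.9
position: [0.491, -0.3187, 0.1047]
tool_rot: [1.619, 0.881, -1.621]
ft_force: [0.4, -0.1, -1.2]
grip_width: 0.612
```

```bash
python3 feel.py w6 20;python3 -c "
from h import *
move([.602,.227,.26],np.radians(-29.7+180))"
```

```text
F mean [ 0.117  0.063 -0.731] sd [0.54 0.54 0.47] se [0.12 0.12 0.1 ]
[-1.0000e-01  1.0800e-01 -2.0000e-03 -2.0000e-03 -3.7170e+01  7.5420e+00
 -2.8134e+01 -4.9000e-02  5.2000e-02  0.0000e+00]
t 14.9 pos [ 0.4915 -0.3191  0.1055] x [ 0.  0. -1.] y [ 0.839 -0.545  0.   ] z [-0.545 -0.839 -0.   ] F [-0.06  0.28  0.14] w 0.608
t 14.9 pos [ 0.4915 -0.3191  0.1055] x [ 0.  0. -1.] y [ 0.839 -0.545  0.   ] z [-0.545 -0.839 -0.   ] F [-0.06  0.28  0.14] w 0.608
shift cm [-15.44 -20.48 -51.81] turn [ 3.084e+00 -0.000e+00  1.000e-04] joints [-0.12  0.34  0.78  1.78 -0.26  1.13  0.17]
```

View pics/w6.png

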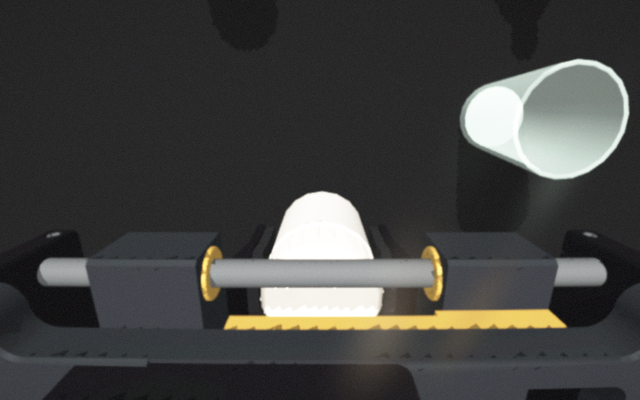

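Request:
step_arm:
  increments: [-2.4,-2.05,-5.18,0,0,0,-2.4,-2.05,-5.18,0,0,0,-2.4,-2.05,-5.18,0,0,0,-2.4,-2.05,-5.18,0,0,0,0,-2.05,-5.18,0,0,0,0,-2.05,-5.18,0,0,0,0,-2.05,-5.18,0,0,0,0,-2.05,-5.18,0,0,0,0,-2.05,-5.18,0,0,0,0,-2.05,-5.18,0,0,0,0,0,0,-0.058,0,0,0,0,0,0,0,0]

```text
time: 16.4
position: [0.6017, 0.2272, 0.2011]
tool_rot: [1.579, 0.917, -1.58]
ft_force: [-0.1, -0.3, -1.0]
grip_width: 0.611
```

Request:
step_arm:
  increments: [0,0,0,0,0,0,0,0,0,0,0,0]

```text
time: 16.65
position: [0.602, 0.2258, 0.2019]
tool_rot: [1.582, 0.916, -1.581]
ft_force: [0.1, -0.2, 0.6]
grip_width: 0.609
```

```bash
python3 look.py w7 mortar carton
python3 - <<'E'
from h import *
im=ctrl.get_image("top");cv2.imwrite("pics/top1.png",im[:,:,::-1])
move([.602,.227,.026],np.radians(-29.7))
E
```

```text
t 16.65 pos [0.602  0.2258 0.2019] x [ 0.  0. -1.] y [ 0.868 -0.497  0.   ] z [-0.497 -0.868 -0.   ] F [ 0.15 -0.16  0.59] w 0.609
carton 0.82 [6.591e-01 3.244e-01 3.000e-04] [321.  71.]
carton 0.79 [7.468e-01 2.160e-01 3.000e-04] [435. 118.]
carton 0.65 [ 0.4938  0.3709 -0.0005] [176. 110.]
t 16.85 pos [0.6018 0.2267 0.2018] x [ 0.  0. -1.] y [ 0.868 -0.496  0.   ] z [-0.496 -0.868 -0.   ] F [ 0.08  0.82 -0.53] w 0.612
shift cm [17.58  0.   -0.03] turn [-0.0004 -0.0004 -0.    ] joints [-0.79  0.34  0.49  1.52 -0.16  1.33 -0.8 ]
```

View pics/w7.png

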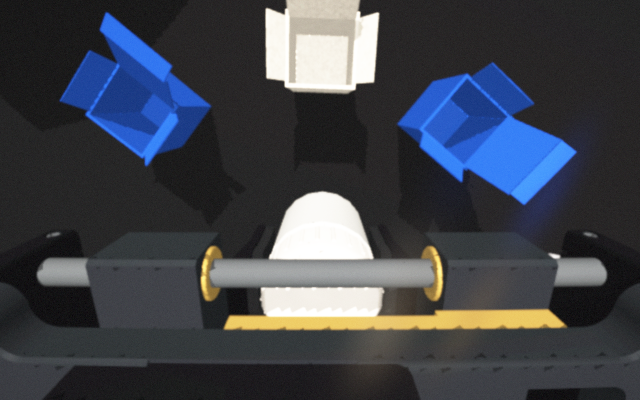

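View pics/top1.png

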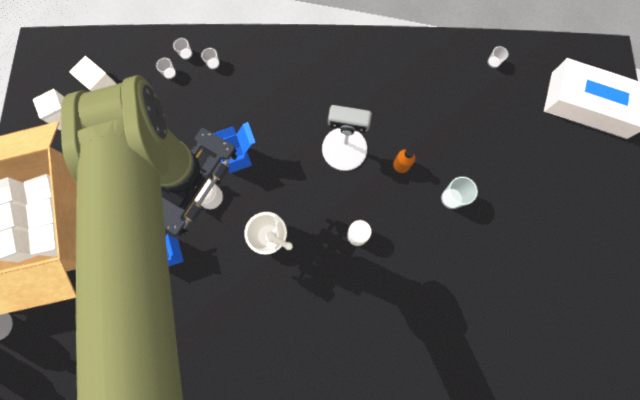

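```bash
python3 - <<'E'
from h import *
p=np.load("pics/wp.npy",allow_pickle=True).item()
o=np.array([.602,.227]);Y=np.array([.868,-.497]);Z=np.array([-.497,-.868])
for uv in [(463,180),(420,132),(398,125),(525,203),(470,176),(148,163),(178,113),(210,105),(145,155),(355,92),(290,92)]:
  print(uv,[((lambda d:(round(d@Y*1000),round(d@Z*1000)))(back(p,[uv],z)[0,:2]-o)) for z in(.084,.1,.13)])
E
python3 - <<'E'
import cv2
a=cv2.imread("pics/w7.png")[0:240,40:600];cv2.imwrite("pics/c7.png",cv2.resize(a,None,fx=1.4,fy=1.4,interpolation=3))
E
```

```text
(463, 180) [(133, -9), (126, -13), (112, -20)]
(420, 132) [(89, -53), (84, -54), (75, -57)]
(398, 125) [(69, -59), (65, -60), (58, -62)]
(525, 203) [(196, 13), (185, 8), (164, -1)]
(470, 176) [(139, -13), (131, -17), (117, -23)]
(148, 163) [(-159, -25), (-150, -28), (-132, -33)]
(178, 113) [(-125, -70), (-118, -70), (-105, -70)]
(210, 105) [(-96, -76), (-91, -76), (-80, -76)]
(145, 155) [(-160, -32), (-151, -35), (-134, -39)]
(355, 92) [(30, -87), (28, -86), (25, -85)]
(290, 92) [(-26, -87), (-24, -86), (-22, -85)]
```

View pics/c7.png

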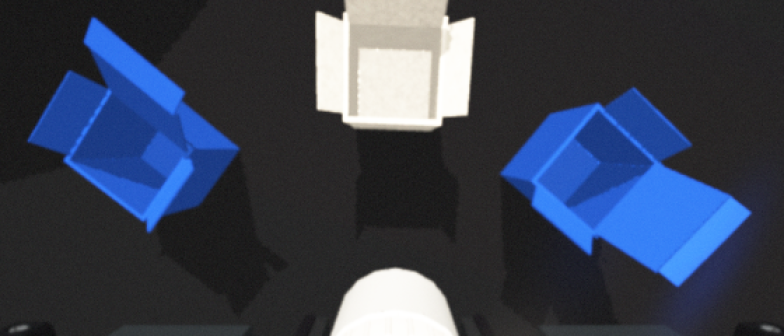

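Request:
step_arm:
  increments: [2,0,0,0.1,0,0,4,0,0,0.1,0,0,4,0,0,0,0,0,3,0,0,0,0,0,2,0,0,0,0,0,1.2,0,0,0,0,0,0.7,0,0,0,0,0,0.3,0,0,0,0,0,0.2,0,0,0,0,0,0.1,0,0,0,0,0,0,0,0,0,0,0,0,0,0,0,0,0]

```text
time: 18.35
position: [0.6019, 0.2271, 0.0268]
tool_rot: [1.716, 0.779, -1.715]
ft_force: [-0.0, 1.4, -0.5]
grip_width: 0.612
```

```bash
python3 look.py w8 carton; python3 -c "
from h import *
im=ctrl.get_image('scene');cv2.imwrite('pics/s8.png',cv2.resize(im[120:300,300:520,::-1],None,fx=3,fy=3))
F=[]
for i in range(5): ctrl.get_image('wrist');F.append(ctrl.get_state()['ft_force'])
print(np.mean(F,0))"
```

```text
t 18.35 pos [0.6019 0.2271 0.0268] x [ 0.  0. -1.] y [ 0.753 -0.658  0.   ] z [-0.658 -0.753 -0.   ] F [-0.05  1.38 -0.52] w 0.612
carton 0.89 [0.6603 0.3278 0.0017] [281.  35.]
carton 0.76 [ 7.457e-01  2.142e-01 -6.000e-04] [519.  92.]
carton 0.68 [ 0.495   0.3744 -0.0008] [ 41. 165.]
[-0.12402003 -0.05477524 -0.02474068]
```

View pics/w8.png

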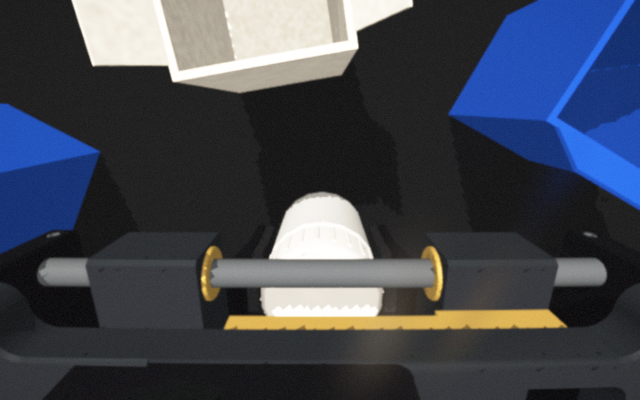

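View pics/s8.png

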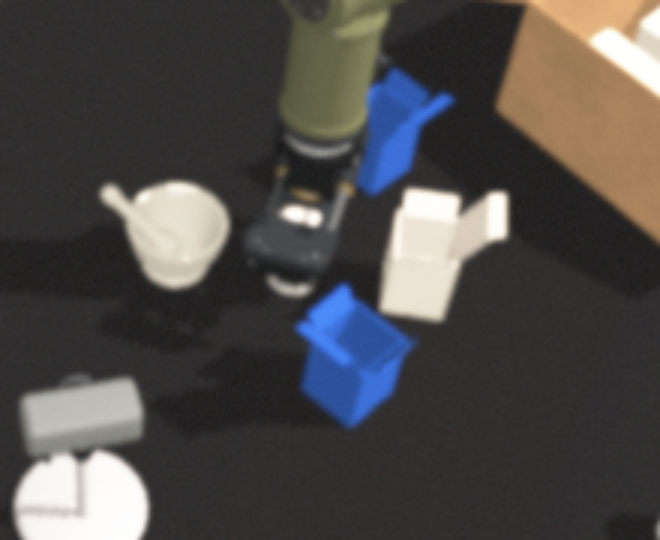

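Request:
step_arm:
  increments: [0.05,0,0,0,0,0,0,0,0,0,0,0]

```text
time: 19.0
position: [0.6017, 0.227, 0.026]
tool_rot: [1.715, 0.779, -1.715]
ft_force: [-0.1, 0.4, -0.2]
grip_width: 0.609
```

Request:
step_arm:
  increments: [0,0,0,0,0,0,0,0,0,0,0,0,0,0,0,0,0,0,0,0,0,0,0,0]
  fingers: 100

```text
time: 19.5
position: [0.6018, 0.227, 0.0262]
tool_rot: [1.716, 0.779, -1.715]
ft_force: [-0.2, -0.4, -0.9]
grip_width: 0.953
```

Request:
step_arm:
  increments: [-1.5,0,0,0,0,0,-3,0,0,0,0,0,-4,0,0,0,0,0,-5,0,0,0,0,0,-4,0,0,0,0,0,0,0,0,0,0,0,0,0,0,0,0,0]

```text
time: 20.38
position: [0.6015, 0.227, 0.2013]
tool_rot: [1.716, 0.78, -1.715]
ft_force: [-0.2, -0.2, -0.1]
grip_width: 1.001
```

```bash
python3 look.py w9 carton jar_a mortar; python3 -c "
from h import *
move([.5487,-.0991,.2],np.radians(-30))"
```

```text
t 20.38 pos [0.6015 0.227  0.2013] x [ 0.  0. -1.] y [ 0.753 -0.658 -0.   ] z [-0.658 -0.753 -0.   ] F [-0.17 -0.19 -0.14] w 1.001
carton 0.79 [ 0.4943  0.3724 -0.0045] [172. 139.]
carton 0.74 [0.6606 0.3282 0.0024] [301.  69.]
carton 0.6 [0.7467 0.2149 0.003 ] [426.  97.]
jar_a 0.56 [ 0.6014  0.2304 -0.003 ] [319. 170.]
mortar 0.6 [ 0.5451  0.1207 -0.002 ] [342. 260.]
t 20.57 pos [0.601  0.2268 0.1997] x [-0.002 -0.001 -1.   ] y [ 0.753 -0.658 -0.001] z [-0.658 -0.753  0.002] F [ 0.16 -0.41 -0.29] w 0.999
shift cm [2.000e-02 1.750e+01 2.798e+01] turn [-0.1944  0.0021  0.0011] joints [-0.81  0.34  0.52  1.52 -0.17  1.33 -0.99]
```

View pics/w9.png

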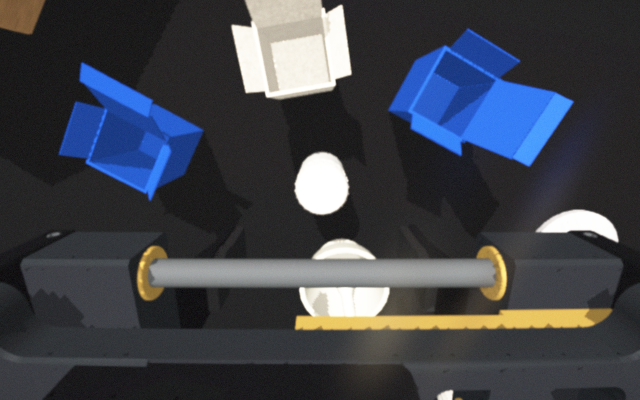

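Request:
step_arm:
  increments: [0,2.92,4.67,0,0,0,0,2.92,4.67,0,0,0,0,2.92,4.66,0,0,0,0,2.92,4.66,0,0,0,0,2.91,4.66,0,0,0,0,2.91,4.66,0,0,0,0,0,0,-0.17,0,0,0,0,0,-0.17,0,0,0,0,0,-0.17,0,0,0,0,0,-0.17,0,0,0,0,0,-0.17,0,0,0,0,0,-0.17,0,0]

```text
time: 22.08
position: [0.549, -0.0988, 0.2002]
tool_rot: [0.979, 1.34, -0.981]
ft_force: [0.1, 0.3, -0.8]
grip_width: 1.001
```

Request:
step_arm:
  increments: [0,0,0,-0.17,0,0,0,0,0,-0.17,0,0,0,0,0,-0.17,0,0,0,0,0,-0.17,0,0,0,0,0,-0.17,0,0,0,0,0,-0.17,0,0,0,0,0,-0.09,0,0,0,0,0,0,0,0,0,0,0,0,0,0]

```text
time: 23.2
position: [0.5492, -0.0989, 0.2007]
tool_rot: [0.126, 1.568, -0.126]
ft_force: [-0.2, -0.4, -0.0]
grip_width: 1.002
```

```bash
python3 look.py w10 lens camera jar_a; python3 -c "
from h import *
im=ctrl.get_image('top');cv2.imwrite('pics/top2.png',im[:,:,::-1])
p=ctrl.camera_params('top')
for k in('jar_a','mortar','carton','camera','lens'):
  for d in ctrl.spot_point('top',k)[:3]: print(k,round(d['score'],2),W(p,d['xyz']).round(4))
move([.5487,-.0991,.025],np.radians(81))"
```

```text
t 23.2 pos [ 0.5492 -0.0989  0.2007] x [-0.001 -0.    -1.   ] y [ 0.16   0.987 -0.   ] z [ 0.987 -0.16  -0.001] F [-0.15 -0.44 -0.01] w 1.002
camera 0.63 [ 0.7732 -0.0616 -0.0026] [372. 322.]
jar_a 0.92 [0.6021 0.2255 0.0012] [591. 172.]
jar_a 0.59 [ 0.5463 -0.0965 -0.0013] [322. 168.]
jar_a 0.64 [ 0.6036  0.2226 -0.0041]
jar_a 0.39 [ 0.5452  0.1216 -0.0009]
mortar 0.92 [ 0.545   0.124  -0.0018]
mortar 0.16 [ 7.739e-01 -5.970e-02  4.000e-04]
carton 0.88 [0.4916 0.3709 0.0028]
carton 0.77 [0.6628 0.3336 0.0017]
carton 0.73 [ 0.7461  0.2171 -0.0035]
camera 0.63 [ 0.7713 -0.0612 -0.0041]
lens 0.76 [ 0.7478 -0.0628  0.173 ]
t 23.7 pos [ 0.5495 -0.0988  0.2011] x [ 0.  0. -1.] y [0.158 0.987 0.   ] z [ 0.987 -0.158  0.   ] F [-0.53  0.22  0.31] w 0.997
shift cm [17.61 -0.04 -0.08] turn [-0.0018  0.0002 -0.0001] joints [-0.35  0.14  0.53  1.73 -0.08  1.29  1.61]
```

View pics/w10.png

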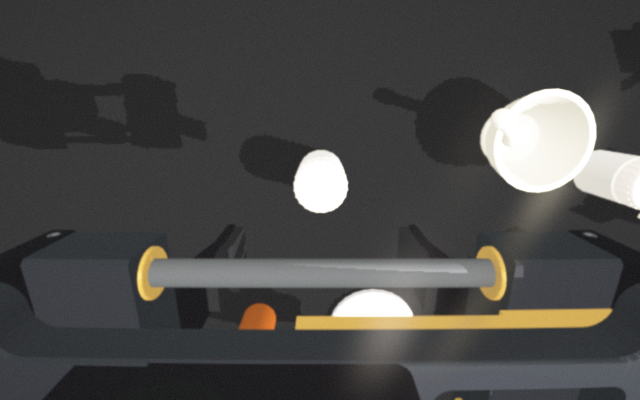

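View pics/top2.png

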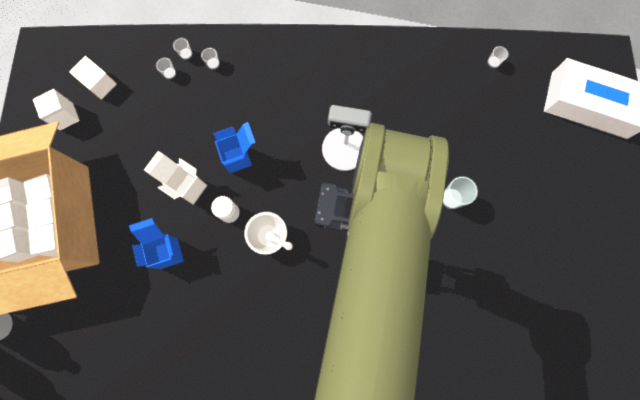

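Request:
step_arm:
  increments: [5,0,0,0,0,0,5,0,0,0,0,0,3,0,0,0,0,0,2.4,0,0,0,0,0,1.4,0,0,0,0,0,0.8,0,0,0,0,0,0,0,0,0,0,0]

```text
time: 24.58
position: [0.5496, -0.0989, 0.0252]
tool_rot: [0.125, 1.567, -0.125]
ft_force: [-0.0, -1.2, 0.1]
grip_width: 1.003
```

Request:
step_arm:
  increments: [0,0,0,0,0,0,0,0,0,0,0,0,0,0,0,0,0,0,0,0,0,0,0,0,0,0,0,0,0,0,0,0,0,0,0,0]
  fingers: 30
  force: 20

```text
time: 25.32
position: [0.5495, -0.099, 0.0253]
tool_rot: [0.125, 1.567, -0.125]
ft_force: [-0.7, -1.4, 2.8]
grip_width: 0.607
```

Request:
step_arm:
  increments: [-1,0,0,0,0,0,-2,0,0,0,0,0,-3,0,0,0,0,0,-3,0,0,0,0,0,-3,0,0,0,0,0,-1.1,0,0,0,0,0,0,0,0,0,0,0,0,0,0,0,0,0]

```text
time: 26.32
position: [0.5485, -0.0986, 0.1546]
tool_rot: [0.125, 1.57, -0.125]
ft_force: [-0.3, 0.8, -2.3]
grip_width: 0.605
```

```bash
python3 feel.py w11 8
python3 - <<'E'
from h import *
ims=ctrl.get_image('scene');cv2.imwrite('pics/s11.png',ims[:,:,::-1])
p=ctrl.camera_params('scene')
for k in('camera','lens'):
  for d in ctrl.spot_point('scene',k)[:2]: print(k,round(d['score'],2),W(p,d['xyz']).round(4))
it=ctrl.get_image('top');p=ctrl.camera_params('top');cv2.imwrite('pics/t11.png',cv2.resize(it[90:200,300:440,::-1],None,fx=5,fy=5,interpolation=3))
cv2.imwrite('pics/s11c.png',cv2.resize(ims[210:330,260:390,::-1],None,fx=5,fy=5,interpolation=3))
for k in('camera','lens'):
  for d in ctrl.spot_point('top',k)[:2]: print(k,round(d['score'],2),W(p,d['xyz']).round(4))
E
```

```text
F mean [ 0.094  0.013 -2.424] sd [0.25 0.58 0.37] se [0.09 0.2  0.13]
[ 3.3000e-02 -3.0000e-03  2.0000e-03 -3.0000e-03 -3.5978e+01  3.1170e+00
 -3.0652e+01  5.2000e-02  8.6000e-02  0.0000e+00]
t 26.73 pos [ 0.5494 -0.0989  0.1558] x [-0. -0. -1.] y [ 0.158  0.987 -0.   ] z [ 0.987 -0.158 -0.   ] F [ 0.25 -0.89 -2.09] w 0.605
camera 0.62 [ 0.7763 -0.0669 -0.0008]
lens 0.59 [ 0.7535 -0.0625  0.1681]
camera 0.59 [ 7.745e-01 -6.110e-02  7.000e-04]
lens 0.92 [ 0.7497 -0.0633  0.1716]
```

View pics/t11.png

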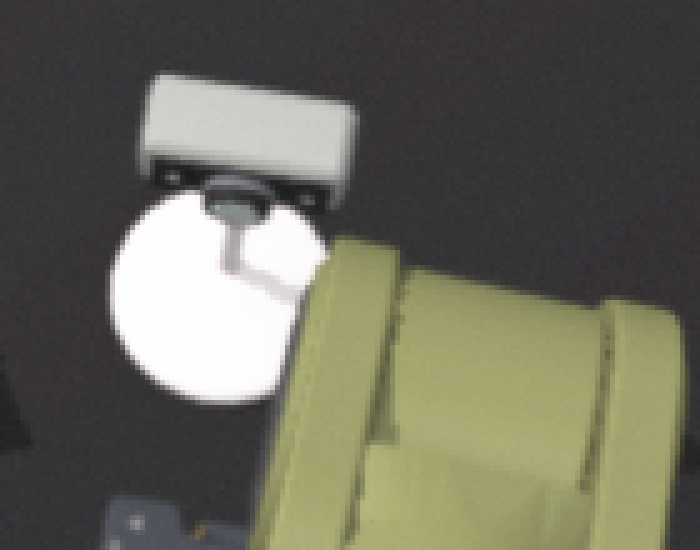

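View pics/s11c.png

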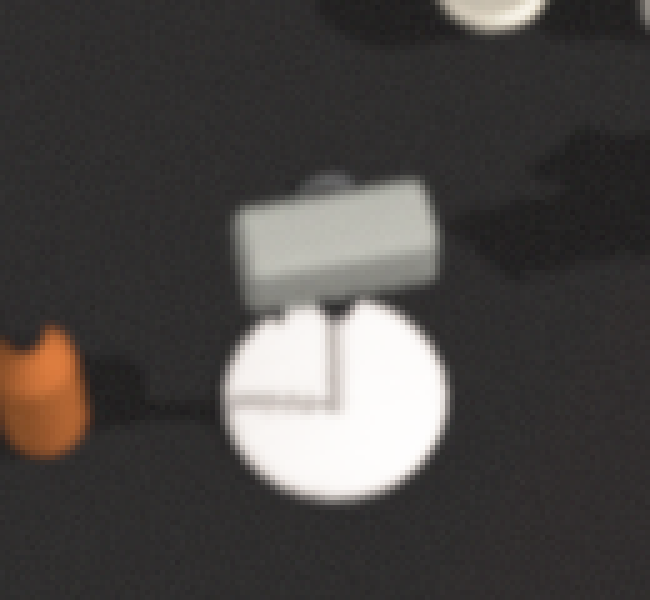

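Run:
```python
from h import *
pt=ctrl.camera_params('top');ps=ctrl.camera_params('scene')
ft=lambda l:np.array(l)/5+[300,90]-.4; fs=lambda l:np.array(l)/5+[260,210]-.4
for n,p,q in(("t back",pt,ft([[160,75],[352,104]])),("t front",pt,ft([[147,152],[332,180]])),("s front",ps,fs([[238,208],[422,180]])),("s back",ps,fs([[252,278],[437,250]]))):
    b=back(p,q,.187);d=b[0]-b[1]; d=d*np.sign(d[1]);print(n,b.round(4)[:,:2].tolist(),"lat yaw",np.degrees(np.arctan2(-d[0],d[1])).round(1),np.linalg.norm(d).round(4))
print("lens px top",back(pt,ft([[236,208]]),.168),"stand",back(pt,ft([[225,290]]),.008),back(ps,fs([[335,403]]),.008))
move([.6,-.04,.156],np.radians(81))
```

```text
t back [[0.8102, -0.0271], [0.7981, -0.1109]] lat yaw -8.2 0.0847
t front [[0.774, -0.022], [0.7626, -0.102]] lat yaw -8.2 0.0808
s front [[0.7617, -0.1078], [0.7771, -0.0217]] lat yaw -10.2 0.0875
s back [[0.8002, -0.114], [0.8158, -0.0295]] lat yaw -10.4 0.086
lens px top [[ 0.75661243 -0.06171528  0.168     ]] stand [[ 0.77612626 -0.06511561  0.008     ]] [[ 0.78080926 -0.06899113  0.008     ]]
t 27.02 pos [ 0.5495 -0.0988  0.1561] x [ 0.  0. -1.] y [0.158 0.987 0.   ] z [ 0.987 -0.158  0.   ] F [ 0.23  0.07 -2.74] w 0.604
shift cm [0.01 6.61 4.06] turn [-0.0017  0.0001 -0.0001] joints [-0.35  0.18  0.53  1.79 -0.1   1.2   1.63]
```

Request:
step_arm:
  increments: [0,1,0.6,0,0,0,0,1.8,1.2,0,0,0,0,2,1.3,0,0,0,0,1.3,0.9,0,0,0,0,0.7,0.5,0,0,0,0,0,0,0,0,0,0,0,0,0,0,0,0,0,0,0,0,0]

```text
time: 28.02
position: [0.6043, -0.0397, 0.1562]
tool_rot: [0.126, 1.567, -0.126]
ft_force: [-1.0, -0.4, -2.1]
grip_width: 0.607
```

```bash
python3 look.py w12 lens camera jar_a
python3 - <<'E'
from h import *
for n in('scene','top'):
  im=ctrl.get_image(n);cv2.imwrite(f'pics/{n}12.png',im[:,:,::-1]);p=ctrl.camera_params(n)
  for k in('camera','lens','jar_a','mortar','carton'):
    for d in ctrl.spot_point(n,k)[:2]: print(n,k,round(d['score'],2),W(p,d['xyz']).round(4))
move([.6045,-.0387,.1563],np.radians(80.9))
E
```

```text
t 28.02 pos [ 0.6043 -0.0397  0.1562] x [ 0. -0. -1.] y [0.159 0.987 0.   ] z [ 0.987 -0.159  0.   ] F [-0.95 -0.36 -2.11] w 0.607
jar_a 0.97 [ 0.6001 -0.0391  0.1322] [320. 219.]
jar_a 0.77 [ 0.5991  0.232  -0.002 ] [578. 133.]
scene camera 0.72 [ 7.732e-01 -6.540e-02  6.000e-04]
scene lens 0.61 [ 0.7515 -0.0639  0.1698]
scene jar_a 0.91 [ 0.6029  0.2262 -0.0009]
scene jar_a 0.63 [ 0.7353 -0.216   0.004 ]
scene mortar 0.69 [ 5.422e-01  1.174e-01 -4.000e-04]
scene carton 0.76 [ 0.4898  0.3747 -0.0011]
scene carton 0.73 [ 0.7482  0.2188 -0.0021]
top jar_a 0.9 [ 6.022e-01  2.231e-01 -3.000e-04]
top mortar 0.61 [0.5456 0.1223 0.0011]
top carton 0.91 [ 4.906e-01  3.733e-01 -3.000e-04]
top carton 0.76 [ 7.488e-01  2.154e-01 -4.000e-04]
t 28.82 pos [ 0.6046 -0.0388  0.1561] x [ 0.  0. -1.] y [0.158 0.987 0.   ] z [ 0.987 -0.158  0.   ] F [-0.55 -0.2  -2.27] w 0.607
shift cm [-0.02  0.01 -0.02] turn [ 0.0001  0.     -0.0001] joints [-0.39  0.28  0.49  1.67 -0.14  1.22  1.54]
```

View pics/w12.png

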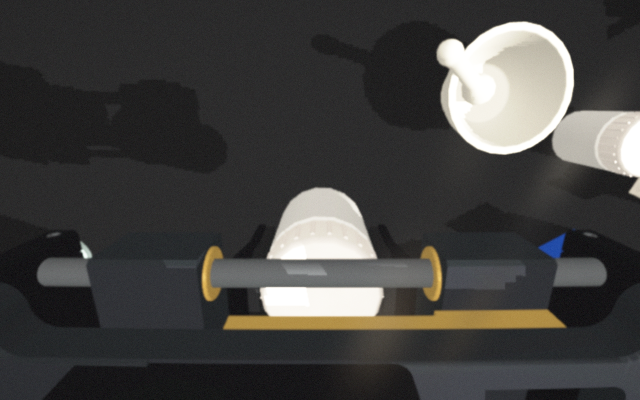

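View pics/scene12.png

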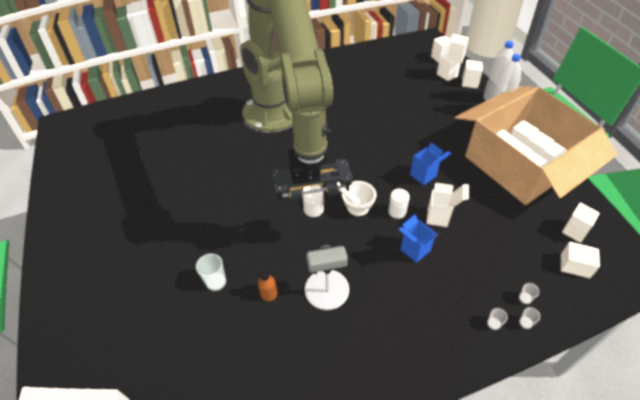

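View pics/top12.png

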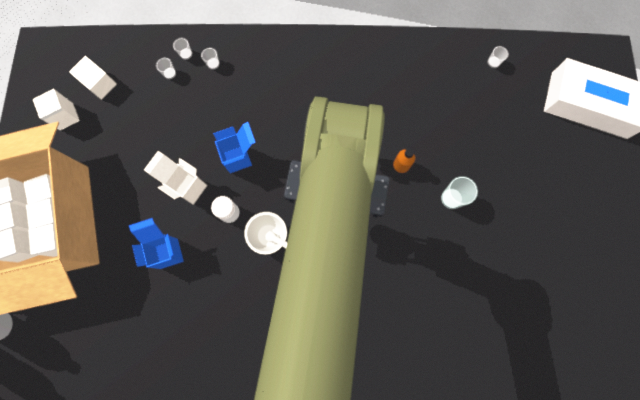

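```bash
python3 -c "
from h import *
s,_=st();print(abs(s['qd']).max());print(ctrl.close_job())"
```

```text
t 28.82 pos [ 0.6046 -0.0388  0.1561] x [ 0.  0. -1.] y [0.158 0.987 0.   ] z [ 0.987 -0.158  0.   ] F [-0.55 -0.2  -2.27] w 0.607
0.0017858807168453228
the job is handed in; nothing more can be done
None
```

I lifted both jars, stood the empty one midway between the mortar and the white carton, and handed the job in at 28.8 s while holding the full jar in front of the camera.

- **Weighing:** the jar nearer the mortar pulled about 2.24 N (about 0.23 kg), so it is the full one. I set it back down. The other pulled about 0.73 N (about 0.07 kg), so it is the empty one.
- **Empty jar:** it stands upright at about (0.602, 0.227) m. That is within about 2 mm of the midpoint I measured and about 12 cm from each centre. I turned the gripper about 11° before lowering it, to clear a flap of the blue carton.
- **Full jar:** it is gripped upright, with its axis at about (0.604, -0.039) m and its middle at about 0.170 m. That is 15 cm along the lens axis from a lens estimated at (0.7525, -0.063, 0.17) m. The arm was at rest.

**Checks that disagreed or failed:**
- The lens estimates varied by a few millimetres between cameras.
- The two cameras gave the desk camera's direction as 8° and 10°; I used 9°.
- In the last look the networks listed the oil bottle once as a low-score jar. They also reported only the blue cartons as "carton". In the pictures the white carton, the mortar and the other things stand where they were.
- In the last overhead picture the arm hid the desk camera. The scene camera showed it in its place.

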